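Lay the sawn quartz bar on the draining slide

ROBOT

A 6-joint arm with a two-finger parallel gripper is mounted at the origin on the work surface. World frame = base frame: x ahead of the robot, y to its left, z up, the work surface at z = 0. Lengths are in mm, angles in degrees, forces in N, time in s.
With the tool pointing down it reaches from about 350 to 850 mm from the base axis. Payload 8.1 kg.
Tool frame: the origin (TCP) lies on the centre line of the jaws, within the pads' length; the fingertips stand 19 mm ahead of it and the grasp point (between the pads) is the TCP; z points along the fingers, y is the line along which they close (so a half turn about z gives the same grasp; the last joint's range is limited). The gripper opens to 85 mm and grips with 20 to 120 N. Pads are 22 mm wide; open, the fingers measure 114 mm over their backs; the gripper's body (76 mm by 85 mm) begins 54 mm behind the grasp point. The pads swing forward as they close: fully open they stand 13 mm farther back than shut.
Start: joints at [-73.763, 7.471, 85.268, -0, 87.261, -4.893], TCP at [216.318, -559.653, 250.292] pointing down, gripper open.
Joint ranges: [-169.43, 169.43], [-51.17, 129.36], [1.28, 143.12], [-76.62, 256.62], [0, 156.53], [-152.29, 152.29]. Speed limits (degrees/s): [136.94, 136.94, 159.86, 180, 180, 180].

INTERFACE

Orientations are given as [roll, pitch, yaw] about the fixed x, y, z axes, in that order (R = Rz(yaw) Ry(pitch) Rx(roll)).
In Python, from bench import r gives the robot as it stands. The module is installed in compiled form; this text tells all that it offers.
- The arm moves only by the tool servo_tool, never from a script. Its arguments are lists of equal length, an entry for each row: "fingers": the finger opening in m, from 0 to 0.0854; "linear": the shift along the tool's x, y, z in m, a list of three; "rotation": the turn, a rotation vector about the tool's x, y, z in degrees, a list of three. A call has 1 to 10 rows; each row is the pose to reach, as a shift and turn from the pose commanded when the call began, along the tool's axes at that moment; what a row does not reach only later rows make up. A row lasts 1/10 s, in which the tool goes at most 50 mm and 8.59 degrees, less where a joint would pass 70% of its speed; a pose out of reach is approached as far as the arm can. A call with a gripper value outside its range is refused whole. The fingers move at their own pace and stop on an object; "force" is the grip in N (left out, the last holds). Time passes only in rows, so rows that repeat a pose let the fingers close. It gives the time, the measured TCP pose, the force, the opening and the grip force at its end, in the units of the state.
- r.sense(): the state, without advancing time (a new reading comes with each control period).
- r.snapshot(name): name is "scene" or "top" or "wrist"; returns a dict with "frame" (384x512x3 uint8, red, green, blue), "fx", "fy", "cx", "cy" (pixels), "camera_from_world" (4x4, takes a point from world to camera coordinates). Camera axes: x right, y up, looking along -z (the intrinsics and any distortion apply to the point x, -y, -z); pixel columns grow to the right and rows downward; lengths in mm; the calibration is good to about 2 mm. The wrist camera is an equidistant fisheye: a pixel r from the principal point sees the ray r / f radians off the axis. A picture is of the moment at which its call begins. There is no depth.
- r.hand_in(): hands the job in; it is judged then, once.
The state is a dict: "time": time; "joint_pos": joint angles; "qd": joint speeds; "joint_efforts": joint torques, N m; "tool_pos": TCP position; "tcp_rot": TCP orientation; "ft_force": force on the tool from outside, world axes, zero at the start; "wrist_torque": the same for the moment, N m; "finger_gap": finger opening in mm; "grip_force": force on a finger pad.
Only numpy, scipy, OpenCV 4.12 (cv2) and the standard library are available. Lean on these libraries where they do the work, as an engineer would, in place of code of your own. Each camera call takes 0.05 s, during which the arm holds its last target. There are 200 camera calls.

TASK

Pick up the long sawn quartz bar from the rubber mat, lower it lengthwise onto the upper end of the sloped dark steel draining slide and let go there, so that it slides down by itself and comes to rest against the stop at the bottom. Leave the short sawn block and the round core where they are.

Things in the scene. Friction and masses are not known exactly. Their poses are not given: they have to be found in the camera images.
- bar: The long sawn quartz bar: a plain whitish rectangular block 80 long (its x) x 36 wide (its y) x 42 high (its z), about 0.32 kg. Origin at its centre, 21 mm above the mat. It lies on a black rubber mat (250 x 260 mm, 4 mm thick) with the stub and the core, at any place and yaw; at least 25 mm is free beside its long sides.
- deck: Sloped deck of a fixed dark steel chute. Origin on its surface at the foot, midway along the stop's face, 30 mm above the table. x runs up the slope (30 deg above level, heading away from the robot and to its right), y across, z square to the deck. 240 long; lane 64 wide between rails 6 thick, 8 high; stop 30 high at x = 0. Friction about 0.35: quartz let go on it slides down.
- stub: A bystander: a short sawn quartz block of the same whitish stone, 40 (x) x 36 (y) x 42 mm high, standing on the mat. Origin at the centre of its underside. To be left alone.
- core: A bystander: a round drilled quartz core, an upright cylinder 36 mm in diameter and 56 mm high, on the mat. Origin at the centre of its underside. To be left alone.
Things that resemble listed ones, but are neither listed nor needed, are in the scene too. Leave any pink or turquoise look-alike of the bar alone.

How it is judged:
By the outcome, as a careful person would: the job done as asked, in the order asked, and still so for the second after the job is handed in, with the robot touching nothing.
It also fails if it takes over 35 s, if anything falls off the work surface, if the arm or the gripper's body presses on something with over 40 N, if the wrist force passes 120 N, or if a joint passes its speed limit or range.

## Working session

There is one attempt and no reset: what is moved stays moved. The work goes in short steps, Python scripts to look and compute and a tool call to move; the robot and the scene stay as the last step left them, time stands still between calls to the robot, and variables do not carry over. Pictures are saved under pics/ and viewed, at most 10 in all, crops included, and the job is handed in when it is done.

Besides the shell and the picture viewer there is one more tool, called after ">>>" in YAML: its name, and indented under it one key for each argument. servo_tool: Moves the arm, as the interface text tells. Its arguments: {"type":"object","properties":{"fingers":{"type":"array","items":{"type":"number"}},"linear":{"type":"array","items":{"type":"array","items":{"type":"number"}}},"rotation":{"type":"array","items":{"type":"array","items":{"type":"number"}}},"force":{"type":"number"}},"required":["fingers","linear","rotation"]}

```bash
mkdir -p pics; cat > h.py <<'E'
import numpy as np, cv2
from bench import r
from scipy.spatial.transform import Rotation as R
def ray(s,u,v):
    M=np.array(s["camera_from_world"]); 
    d=np.array([(u-s["cx"])/s["fx"],-(v-s["cy"])/s["fy"],-1.0])
    A=M[:3,:3]; return -A.T@M[:3,3], A.T@d
def plane(s,u,v,z):
    o,d=ray(s,u,v); return (o+d*(z-o[2])/d[2])
def save(s,n): cv2.imwrite(n,cv2.cvtColor(s["frame"],cv2.COLOR_RGB2BGR))
def proj(s,p):
    M=np.array(s["camera_from_world"]); c=M[:3,:3]@np.array(p)+M[:3,3]
    return s["cx"]+s["fx"]*c[0]/-c[2], s["cy"]-s["fy"]*c[1]/-c[2]
E
python3 - <<'E'
from h import *
for n in ("top","scene"):
    s=r.snapshot(n); save(s,f"pics/{n}0.png"); np.save(f"pics/{n}0.npy",s,allow_pickle=True)
    o,_=ray(s,0,0); print(n,o,s["fx"],s["cx"],s["cy"])
print(r.sense())
E
```

```text
top [ 409.89216786   64.12731181 1152.89512179] 388.31799703553304 253.50093999662369 190.80888177609208
scene [1089.58961386  192.54685837  716.17129809] 368.2026904696911 259.05735370170083 190.78179158142945
{'time': 0.1, 'joint_pos': array([-7.37620452e+01,  7.51167742e+00,  8.53239943e+01, -8.14497423e-04,
        8.72607281e+01, -4.89452842e+00]), 'qd': array([ 0.00872633, -0.12302911, -0.13239721,  0.06852664, -0.07111025,
       -0.07102814]), 'joint_efforts': array([ 2.16536122e-03, -5.70951283e+01, -5.01940334e+01, -3.01623959e-05,
        8.17789376e-03,  2.78131967e-05]), 'tool_pos': array([ 216.18672379, -559.20049317,  249.33080157]), 'tcp_rot': array([-1.79903882e+02, -7.41446664e-03,  2.11325166e+01]), 'ft_force': array([-0.37712162,  0.37982488,  0.01266619]), 'wrist_torque': array([-0.03067256,  0.00110125,  0.006434  ]), 'grip_force': 0.0, 'finger_gap': 85.18199745565758}
```

View pics/top0.png

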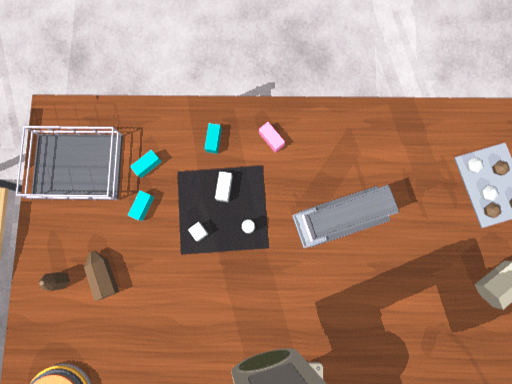

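View pics/scene0.png

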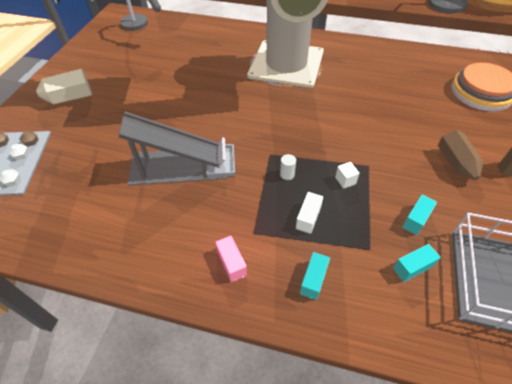

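Top view: the white things on the mat are the long bar at (224,186), the square stub at (198,231) and the round core at (248,227). The bar is the only white, elongated one. The pink (271,137) and turquoise (213,138), (145,163), (140,205) blocks are look-alikes off the mat. The chute runs from its foot at about (303,230) to its upper end at about (390,200).

```bash
python3 - <<'E'
from h import *
s=np.load("pics/top0.npy",allow_pickle=True).item(); f=s["frame"]
m=((f.min(2)>150)).astype(np.uint8); m[:165]=0;m[255:]=0;m[:,:178]=0;m[:,270:]=0
cs,_=cv2.findContours(m,0,1)
for c in cs:
    if cv2.contourArea(c)<40: continue
    print(cv2.minAreaRect(c),cv2.contourArea(c))
    b=cv2.boxPoints(cv2.minAreaRect(c)); print(np.round([plane(s,u,v,46)[:2] for u,v in b],1).tolist())
for p in [(303,230),(390,200)]: print(plane(s,*p,30),plane(s,*p,150))
a=cv2.resize(f[160:260,175:275],(400,400),interpolation=cv2.INTER_CUBIC)
b=cv2.resize(f[175:255,280:400],(600,400),interpolation=cv2.INTER_CUBIC)
g=cv2.resize(np.load("pics/scene0.npy",allow_pickle=True).item()["frame"][105:190,115:245],(780,510),interpolation=cv2.INTER_CUBIC)
cv2.imwrite("pics/bar1.png",a[:,:,::-1])
cv2.imwrite("pics/ch1.png",b[:,:,::-1])
cv2.imwrite("pics/ch2.png",g[:,:,::-1])
E
```

```text
((197.07431030273438, 231.30404663085938), (15.460935592651367, 13.7172212600708), 54.462318420410156) 190.0
[[471.7, 277.5], [494.9, 246.5], [459.6, 219.5], [436.6, 250.4]]
((248.0, 226.0), (12.0, 12.0), 90.0) 118.0
[[499.8, 121.1], [500.3, 86.8], [466.2, 86.3], [465.7, 120.4]]
((223.0, 186.0), (13.151918411254883, 28.605422973632812), 9.462322235107422) 338.5
[[559.0, 202.7], [642.2, 191.6], [636.3, 153.6], [553.3, 165.1]]
[474.92982244 -54.17958544  30.        ] [467.97946849 -41.53652787 150.        ]
[ 565.42263637 -305.80843783   30.        ] [ 548.80162177 -266.27465672  150.        ]
```

View pics/bar1.png

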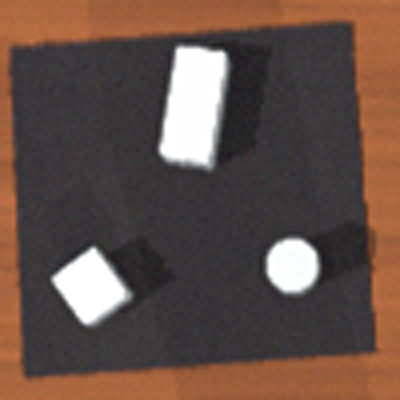

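View pics/ch1.png

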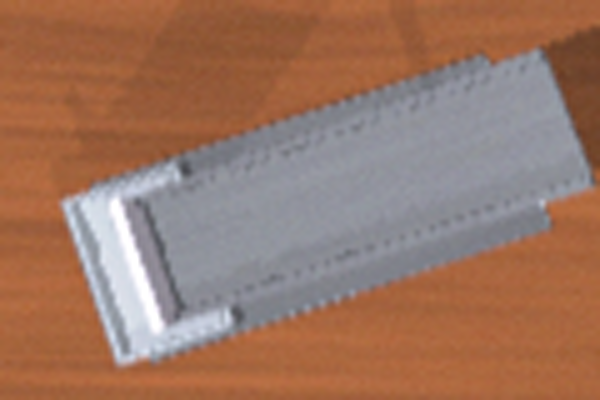

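View pics/ch2.png

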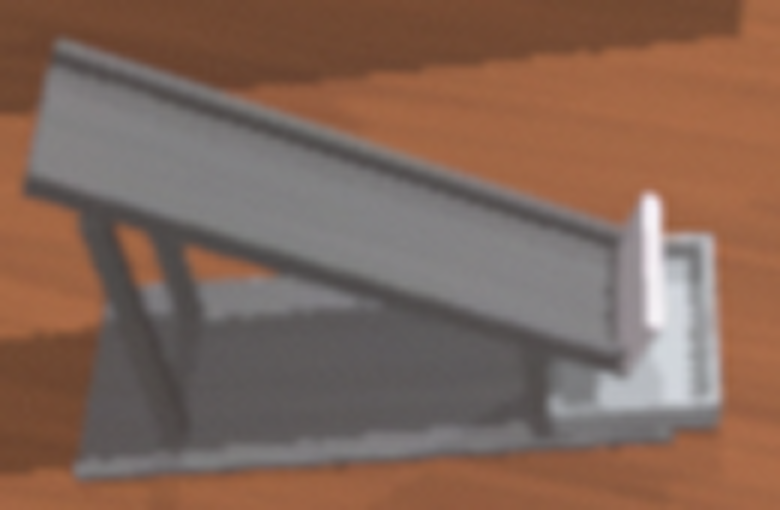

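Crops: bar1 shows the clearly oblong bar at top, centre (195,107), apart from the square stub (92,286) and the round core (293,265), so it is the target. ch1 and ch2 show the deck's upper end corners at (540,48)/(593,185) and (25,190)/(58,42), and the white stop at the foot.

```bash
python3 - <<'E'
from h import *
t=np.load("pics/top0.npy",allow_pickle=True).item(); q=np.load("pics/scene0.npy",allow_pickle=True).item()
def tri(a,b):
    o1,d1=ray(t,*a);o2,d2=ray(q,*b); k=np.linalg.lstsq(np.c_[d1,-d2],o2-o1,rcond=None)[0]
    p,w=o1+k[0]*d1,o2+k[1]*d2; return (p+w)/2,np.linalg.norm(p-w)
print(tri((388,184.6),(119.2,136.7)),tri((398.6,212),(124.7,112)))
A=plane(t,388,184.6,157);B=plane(t,398.6,212,157);C=plane(t,305,213.4,37);D=plane(t,313,240.6,37)
print(A,B,C,D,np.linalg.norm(A-B),np.linalg.norm(C-D))
up=(A+B)/2-(C+D)/2; print(up,np.degrees(np.arctan2(up[1],up[0])),np.hypot(*up[:2])); e=A-B; print("from end",np.degrees(np.arctan2(e[1],e[0]))-90)
# stop top-face edge, z~56
P=plane(t,280+130/5,175+195/5,56);Q=plane(t,280+180/5,175+322/5,56);print(P,Q,(P+Q)/2,np.degrees(np.arctan2(*(P-Q)[1::-1]))-90)
E
```

```text
(array([ 589.32690944, -262.73488686,  146.91433978]), np.float64(1.8717587175745247)) (array([ 517.03149548, -284.54925278,  153.8582289 ]), np.float64(2.382763161210981))
[ 587.93959831 -260.35608829  157.        ] [ 517.18808396 -284.61634846  157.        ] [522.19055575 -59.33254535  37.        ] [444.92415038 -81.70708176  37.        ] 74.79530069927797 80.44076876525737
[  69.00648807 -201.96640482  120.        ] -71.13608226284336 213.42990435268558
from end -71.07347292527348
[518.61845983 -60.04204092  56.        ] [447.79168687 -87.61013744  56.        ] [483.20507335 -73.82608918  56.        ] -68.73238503676106
```

```bash
cat >> h.py <<'E'
def delta(p,rot):
    s=r.sense(); A=R.from_euler("xyz",s["tcp_rot"],degrees=True)
    B=rot if isinstance(rot,R) else R.from_euler("xyz",rot,degrees=True)
    print("t",s["time"],"at",np.round(s["tool_pos"],1),np.round(s["tcp_rot"],1),"gap",round(s["finger_gap"],1),"grip",round(s["grip_force"],1),"f",np.round(s["ft_force"],1))
    print("lin",np.round(A.inv().apply(np.array(p)-s["tool_pos"])/1000,4),"rot",np.round((A.inv()*B).as_rotvec(degrees=True),2))
ux=np.array([np.cos(np.radians(-71)),np.sin(np.radians(-71)),0])
F=np.array([486.2,-79.8,30]); zz=np.array([0,0,1])
dx=ux*np.cos(np.pi/6)+zz*.5; dz=-ux*.5+zz*np.cos(np.pi/6)
# tool x down the slope, tool z into deck
RD=R.from_matrix(np.c_[-dx,np.cross(-dz,-dx),-dz])
def deckp(x,z): return F+dx*x+dz*z
E
python3 -c "
from h import *
delta([597,178,220],[180,0,172.4]); print(RD.as_euler('xyz',degrees=True),deckp(185,33))"
```

```text
t 0.1 at [ 216.2 -559.2  249.3] [-179.9   -0.    21.1] gap 85.2 grip 0.0 f [-0.4  0.4  0. ]
lin [ 0.621  -0.5503  0.0303] rot [-2.0000e-02 -1.3000e-01 -1.5127e+02]
[180.  30. 109.] [ 532.98892955 -215.68491815  151.07883832]
```

>>> servo_tool:
  fingers: [0.085, 0.085, 0.085, 0.085, 0.085, 0.085, 0.085, 0.085, 0.085, 0.085]
  linear:
    - [0.037, -0.033, 0]
    - [0.074, -0.066, 0]
    - [0.111, -0.099, 0]
    - [0.148, -0.132, 0]
    - [0.185, -0.165, 0]
    - [0.222, -0.198, 0]
    - [0.259, -0.231, 0]
    - [0.296, -0.264, 0]
    - [0.333, -0.297, 0]
    - [0.37, -0.33, 0]
  rotation:
    - [0, 0, -8]
    - [0, 0, -16]
    - [0, 0, -24]
    - [0, 0, -32]
    - [0, 0, -40]
    - [0, 0, -48]
    - [0, 0, -56]
    - [0, 0, -64]
    - [0, 0, -72]
    - [0, 0, -80]

```text
time: 1.1
tool_pos: [442.8, -116.4, 250.1]
tcp_rot: [180.0, 0.0, 101.5]
ft_force: [0.7, -1.2, -0.3]
finger_gap: 84.7
grip_force: 0.0
```

```bash
python3 -c "
from h import *
delta([597,178,220],[180,0,172.4])"
```

```text
t 1.1 at [ 442.8 -116.4  250.1] [180.    0.  101.5] gap 84.7 grip 0.0 f [ 0.7 -1.2 -0.3]
lin [0.2579 0.2096 0.0301] rot [ 0.000e+00  1.000e-02 -7.095e+01]
```

>>> servo_tool:
  fingers: [0.085, 0.085, 0.085, 0.085, 0.085, 0.085, 0.085, 0.085, 0.085, 0.085]
  linear:
    - [0.03, 0.024, 0]
    - [0.06, 0.048, 0]
    - [0.09, 0.072, 0.005]
    - [0.12, 0.096, 0.01]
    - [0.15, 0.12, 0.015]
    - [0.18, 0.144, 0.02]
    - [0.21, 0.168, 0.025]
    - [0.24, 0.19, 0.03]
    - [0.257, 0.208, 0.03]
    - [0.257, 0.208, 0.03]
  rotation:
    - [0, 0, -8]
    - [0, 0, -16]
    - [0, 0, -24]
    - [0, 0, -32]
    - [0, 0, -40]
    - [0, 0, -48]
    - [0, 0, -56]
    - [0, 0, -64]
    - [0, 0, -71]
    - [0, 0, -71]

```text
time: 2.1
tool_pos: [597.2, 176.5, 218.9]
tcp_rot: [180.0, -0.1, 172.5]
ft_force: [0.2, -1.0, -0.8]
finger_gap: 84.9
grip_force: 0.0
```

```bash
python3 - <<'E'
from h import *
delta([597,178,220],[180,0,172.4])
s=r.snapshot("wrist"); save(s,"pics/w1.png"); f=s["frame"]
M=np.array(s["camera_from_world"]);A=M[:3,:3];o=-A.T@M[:3,3];print(o,s["fx"],s["cx"],s["cy"])
K=np.array([[s["fx"],0,s["cx"]],[0,s["fy"],s["cy"]],[0,0,1.]])
m=(f.min(2)>150).astype(np.uint8)
for c in cv2.findContours(m,0,1)[0]:
    if cv2.contourArea(c)<300: continue
    b=cv2.boxPoints(cv2.minAreaRect(c))
    u=cv2.fisheye.undistortPoints(c.reshape(-1,1,2).astype(float),K,np.zeros(4)).reshape(-1,2)
    d=np.c_[u[:,0],-u[:,1],-np.ones(len(u))]@A
    p=o+d*((46-o[2])/d[:,2])[:,None]
    print(cv2.minAreaRect(c),cv2.minAreaRect(p[:,:2].astype(np.float32)))
E
```

```text
t 2.1 at [597.2 176.5 218.9] [ 1.800e+02 -1.000e-01  1.725e+02] gap 84.9 grip 0.0 f [ 0.2 -1.  -0.8]
lin [ 0.0004  0.0014 -0.0011] rot [ 0.01 -0.09  0.11]
[522.57996397 185.8382519  342.7701238 ] 297.3186396354542 256.38297626726734 188.74100152900152
((114.0, 364.5), (37.0, 50.0), 90.0) ((913.29296875, -118.6969985961914), (68.71485137939453, 183.54550170898438), 51.73585891723633)
((500.0, 360.5), (45.0, 22.0), 90.0) ((1123.9127197265625, 716.7802734375), (323.9845886230469, 54.44257354736328), 37.530757904052734)
((391.5754699707031, 351.26416015625), (35.43901824951172, 41.89496612548828), 74.05460357666016) ((923.2839965820312, 354.9611511230469), (117.27157592773438, 68.68878936767578), 22.997655868530273)
((12.678050994873047, 348.00244140625), (32.75638198852539, 32.68653869628906), 12.094757080078125) ((889.32080078125, -392.4810791015625), (66.39907836914062, 231.5400390625), 37.464256286621094)
((492.64129638671875, 313.0799560546875), (39.80953598022461, 53.48822021484375), 69.30455017089844) ((895.7498779296875, 566.2183227539062), (199.72161865234375, 95.48281860351562)
[... 930 characters left out ...]
786865234375), (59.715152740478516, 18.196462631225586), 66.25050354003906) ((481.4746398925781, -80.04632568359375), (80.4296875, 29.782800674438477), 17.315996170043945)
((52.80839920043945, 109.58942413330078), (81.61688995361328, 43.61761474609375), 64.98310089111328) ((486.66473388671875, -51.55931854248047), (91.81491088867188, 65.20404052734375), 18.850187301635742)
((171.5, 73.5), (35.0, 45.0), 90.0) ((482.14215087890625, 104.64556884765625), (47.77722930908203, 36.700660705566406), 81.619873046875)
((311.2500305175781, 38.74998474121094), (41.01219177246094, 33.23401641845703), 45.0) ((467.1197204589844, 248.0635528564453), (40.28895568847656, 35.72502517700195), 37.826229095458984)
```

View pics/w1.png

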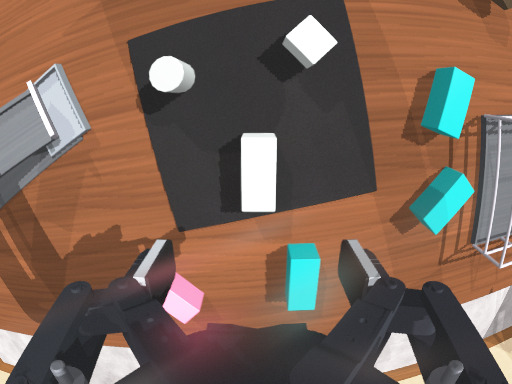

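The wrist view shows the bar at (258,172), aligned with the jaws, with nothing within finger reach beside it. Descending.

>>> servo_tool:
  fingers: [0.085, 0.085, 0.085, 0.085, 0.085, 0.085, 0.085, 0.085, 0.085, 0.085]
  linear:
    - [-0.002, 0.001, 0.03]
    - [-0.002, 0.001, 0.06]
    - [-0.002, 0.001, 0.09]
    - [-0.002, 0.001, 0.115]
    - [-0.002, 0.001, 0.14]
    - [-0.002, 0.001, 0.16]
    - [-0.002, 0.001, 0.172]
    - [-0.002, 0.001, 0.18]
    - [-0.002, 0.001, 0.182]
    - [-0.002, 0.001, 0.182]
  rotation:
    - [0, 0, 0]
    - [0, 0, 0]
    - [0, 0, 0]
    - [0, 0, 0]
    - [0, 0, 0]
    - [0, 0, 0]
    - [0, 0, 0]
    - [0, 0, 0]
    - [0, 0, 0]
    - [0, 0, 0]

```text
time: 3.15
tool_pos: [599.5, 174.5, 38.9]
tcp_rot: [180.0, 0.0, 172.1]
ft_force: [0.3, -0.2, 0.5]
finger_gap: 85.4
grip_force: 0.0
```

>>> servo_tool:
  fingers: [0.07, 0.055, 0.04, 0.03, 0.03, 0.03, 0.03, 0.03, 0.03, 0.03]
  linear:
    - [0, 0, 0]
    - [0, 0, 0]
    - [0, 0, 0]
    - [0, 0, 0]
    - [0, 0, 0]
    - [0, 0, 0]
    - [0, 0, 0]
    - [0, 0, 0]
    - [0, 0, 0]
    - [0, 0, 0]
  rotation:
    - [0, 0, 0]
    - [0, 0, 0]
    - [0, 0, 0]
    - [0, 0, 0]
    - [0, 0, 0]
    - [0, 0, 0]
    - [0, 0, 0]
    - [0, 0, 0]
    - [0, 0, 0]
    - [0, 0, 0]
  force: 50

```text
time: 4.15
tool_pos: [599.9, 175.0, 39.4]
tcp_rot: [179.9, 0.1, 172.1]
ft_force: [-0.6, 1.4, 4.6]
finger_gap: 34.8
grip_force: 52.1
```

>>> servo_tool:
  fingers: [0.03, 0.03, 0.03, 0.03, 0.03, 0.03, 0.03, 0.03]
  linear:
    - [0, 0, -0.01]
    - [0, 0, -0.03]
    - [0, 0, -0.06]
    - [0, 0, -0.1]
    - [0, 0, -0.14]
    - [0, 0, -0.18]
    - [0, 0, -0.21]
    - [0, 0, -0.22]
  rotation:
    - [0, 0, 0]
    - [0, 0, 0]
    - [0, 0, 0]
    - [0, 0, 0]
    - [0, 0, 0]
    - [0, 0, 0]
    - [0, 0, 0]
    - [0, 0, 0]

```text
time: 4.95
tool_pos: [600.3, 174.7, 262.8]
tcp_rot: [179.9, 0.3, 172.1]
ft_force: [0.4, 0.4, -3.5]
finger_gap: 35.0
grip_force: 51.2
```

```bash
python3 - <<'E'
from h import *
p=deckp(185,35+80); print(p); delta(p,RD)
E
```

```text
[ 519.64063522 -176.91865655  222.09292144]
t 4.95 at [600.3 174.7 262.8] [179.9   0.3 172.1] gap 35.0 grip 51.2 f [ 0.4  0.4 -3.5]
lin [ 0.032  -0.3594  0.0399] rot [ 16.75 -26.66  61.54]
```

>>> servo_tool:
  fingers: [0.03, 0.03, 0.03, 0.03, 0.03, 0.03, 0.03, 0.03, 0.03, 0.03]
  linear:
    - [0.003, -0.036, 0.0]
    - [0.006, -0.072, 0.0]
    - [0.01, -0.108, 0.0]
    - [0.013, -0.144, 0.005]
    - [0.016, -0.18, 0.01]
    - [0.019, -0.216, 0.015]
    - [0.022, -0.252, 0.02]
    - [0.026, -0.288, 0.027]
    - [0.029, -0.324, 0.034]
    - [0.032, -0.359, 0.04]
  rotation:
    - [1.7, -2.7, 6.2]
    - [3.4, -5.3, 12.3]
    - [5.0, -8.0, 18.5]
    - [6.7, -10.7, 24.6]
    - [8.4, -13.3, 30.8]
    - [10.1, -16.0, 36.9]
    - [11.7, -18.7, 43.1]
    - [13.4, -21.3, 49.2]
    - [15.1, -24.0, 55.4]
    - [16.8, -26.7, 61.5]

```text
time: 5.95
tool_pos: [516.2, -177.7, 215.6]
tcp_rot: [-179.5, 30.0, 109.0]
ft_force: [0.6, 0.7, -4.0]
finger_gap: 35.2
grip_force: 51.2
```

```bash
python3 - <<'E'
from h import *
import time
delta(deckp(185,35+30),RD)
t=r.snapshot("top");q=r.snapshot("scene")
a=cv2.resize(t["frame"][150:270,270:430],(640,480),interpolation=cv2.INTER_CUBIC)
b=cv2.resize(q["frame"][60:190,95:255],(640,520),interpolation=cv2.INTER_CUBIC)[:480]
cv2.imwrite("pics/p1.png",cv2.resize(np.hstack([a,b]),(800,300))[:,:,::-1])
w=r.snapshot("wrist"); save(w,"pics/w2.png"); np.save("pics/w2.npy",w,allow_pickle=True)
delta(deckp(185,35+30),RD)
E
```

```text
t 5.95 at [ 516.2 -177.7  215.6] [-179.5   30.   109. ] gap 35.2 grip 51.2 f [ 0.6  0.7 -4. ]
lin [-0.0035  0.0039  0.0446] rot [-0.49  0.    0.04]
t 6.1 at [ 515.7 -177.4  214.8] [-179.3   29.8  109.3] gap 35.1 grip 51.4 f [ 0.2  0.6 -3.7]
lin [-0.0045  0.0043  0.044 ] rot [-0.59 -0.15  0.23]
```

View pics/w2.png

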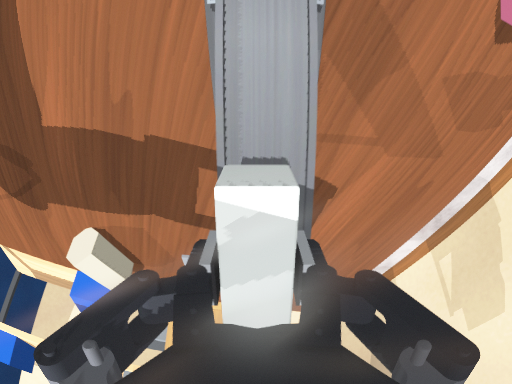

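The wrist view shows the held bar (258,245) parallel to the chute. The chute's centre is slightly to the right, with the rails at about x = 222 and 310 at row 165. I'll check that offset against my deck model.

```bash
python3 - <<'E'
from h import *
w=np.load("pics/w2.npy",allow_pickle=True).item(); M=np.array(w["camera_from_world"]); f=w["frame"].copy()
def fp(p):
    c=M[:3,:3]@p+M[:3,3]; v=np.array([c[0],-c[1]]); th=np.arctan2(np.hypot(*v),-c[2]); k=v/np.hypot(*v)*th*w["fx"]; return k+[w["cx"],w["cy"]]
dy=np.cross(dz,dx); s=r.sense()
print("tool y",R.from_euler("xyz",s["tcp_rot"],degrees=True).as_matrix()[:,1],"dy",dy)
for x in (20,60,100,140):
    print(x,[np.round(fp(F+dx*x+dy*y+dz*z),1).tolist() for y,z in ((38,8),(32,8),(-32,8),(-38,8))])
g=cv2.resize(f[0:260,190:350],None,fx=2.3,fy=2.3,interpolation=cv2.INTER_CUBIC)
cv2.imwrite("pics/w2c.png",g[:,:,::-1])
E
```

```text
tool y [ 0.94597325  0.32406084 -0.01091745] dy [ 9.45518576e-01  3.25568154e-01 -2.77555756e-17]
20 [[315.5, -7.9], [307.7, -8.5], [222.4, -9.2], [214.5, -8.7]]
60 [[316.3, 40.7], [308.4, 40.2], [221.8, 39.5], [213.8, 39.9]]
100 [[316.0, 92.6], [308.1, 92.3], [221.9, 91.7], [214.0, 91.9]]
140 [[314.4, 144.9], [306.7, 144.8], [222.7, 144.3], [215.0, 144.4]]
```

View pics/w2c.png

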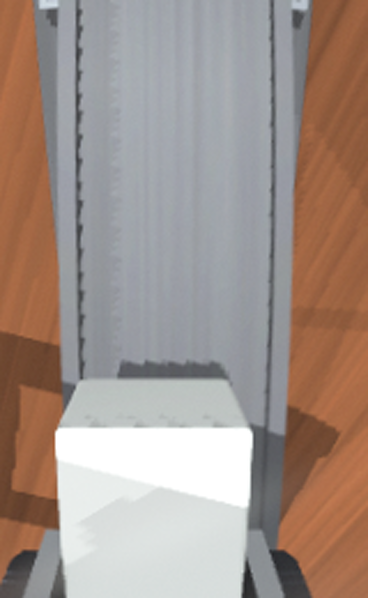

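View pics/p1.png

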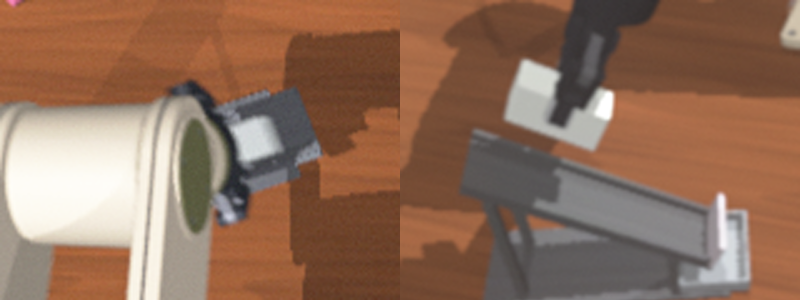

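The deck model agrees with the rails to within about 1 mm (centre about 266 px observed, 265 predicted). The side view shows the bar parallel to and above the upper end. Shifting about 4 mm sideways and lowering.

>>> servo_tool:
  fingers: [0.03, 0.03, 0.03, 0.03, 0.03, 0.03, 0.03, 0.03]
  linear:
    - [-0.001, 0.002, 0.005]
    - [-0.003, 0.004, 0.015]
    - [-0.004, 0.005, 0.03]
    - [-0.004, 0.005, 0.045]
    - [-0.004, 0.005, 0.055]
    - [-0.004, 0.005, 0.062]
    - [-0.004, 0.005, 0.066]
    - [-0.004, 0.005, 0.066]
  rotation:
    - [0, 0, 0]
    - [-0.3, 0, 0]
    - [-0.5, 0, 0]
    - [-0.5, 0, 0]
    - [-0.5, 0, 0]
    - [-0.5, 0, 0]
    - [-0.5, 0, 0]
    - [-0.5, 0, 0]

```text
time: 6.9
tool_pos: [534.5, -209.6, 162.7]
tcp_rot: [179.9, 30.0, 109.3]
ft_force: [-0.6, 0.1, -3.7]
finger_gap: 35.0
grip_force: 51.5
```

```bash
python3 - <<'E'
from h import *
delta(deckp(185,35),RD)
w=r.snapshot("wrist");q=r.snapshot("scene")
a=cv2.resize(w["frame"][60:300,170:350],(375,500),interpolation=cv2.INTER_CUBIC)
b=cv2.resize(q["frame"][85:185,115:195],(400,500),interpolation=cv2.INTER_CUBIC)
cv2.imwrite("pics/p2.png",np.hstack([a,b])[:,:,::-1])
E
```

```text
t 6.9 at [ 534.5 -209.6  162.7] [179.9  30.  109.3] gap 35.0 grip 51.5 f [-0.6  0.1 -3.7]
lin [ 0.0012 -0.0034  0.0107] rot [ 0.2  -0.02  0.22]
```

View pics/p2.png

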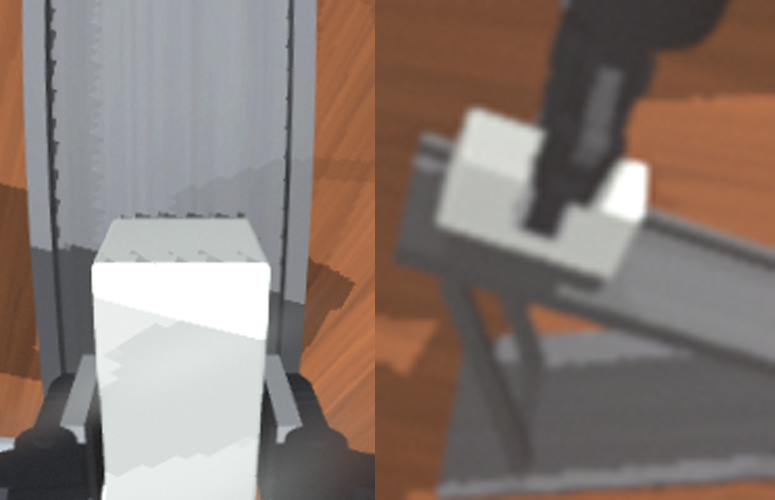

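The wrist view shows the bar about 3 mm right of the lane centre (front bottom edge centre 181, lane 172), and just above the deck. Correcting sideways, then lowering gently while watching the force.

>>> servo_tool:
  fingers: [0.03, 0.03, 0.03, 0.03, 0.03, 0.03]
  linear:
    - [0, -0.002, 0.001]
    - [0, -0.003, 0.003]
    - [0, -0.003, 0.005]
    - [0, -0.003, 0.007]
    - [0, -0.003, 0.008]
    - [0, -0.003, 0.008]
  rotation:
    - [0, 0, 0]
    - [0, 0, 0]
    - [0, 0, 0]
    - [0, 0, 0]
    - [0, 0, 0]
    - [0, 0, 0]

```text
time: 7.6
tool_pos: [532.9, -214.4, 155.9]
tcp_rot: [179.9, 30.0, 109.2]
ft_force: [0.4, 0.2, -2.6]
finger_gap: 35.0
grip_force: 51.5
```

```bash
python3 -c "
from h import *
delta(deckp(185,35),RD)"
```

```text
t 7.6 at [ 532.9 -214.4  155.9] [179.9  30.  109.2] gap 35.0 grip 51.5 f [ 0.4  0.2 -2.6]
lin [ 0.0014 -0.0003  0.0028] rot [ 0.21 -0.01  0.2 ]
```

>>> servo_tool:
  fingers: [0.03, 0.03, 0.03, 0.03]
  linear:
    - [0, 0, 0.001]
    - [0, 0, 0.002]
    - [0, 0, 0.002]
    - [0, 0, 0.002]
  rotation:
    - [0, 0, 0]
    - [0, 0, 0]
    - [0, 0, 0]
    - [0, 0, 0]

```text
time: 8.0
tool_pos: [533.4, -215.3, 154.5]
tcp_rot: [179.9, 30.0, 109.2]
ft_force: [-0.1, -0.3, -4.1]
finger_gap: 35.3
grip_force: 51.6
```

>>> servo_tool:
  fingers: [0.03, 0.03, 0.03, 0.03]
  linear:
    - [0, 0, 0.001]
    - [0, 0, 0.002]
    - [0, 0, 0.002]
    - [0, 0, 0.002]
  rotation:
    - [0, 0, 0]
    - [0, 0, 0]
    - [0, 0, 0]
    - [0, 0, 0]

```text
time: 8.4
tool_pos: [533.7, -215.5, 154.3]
tcp_rot: [179.9, 30.0, 109.2]
ft_force: [-13.7, 14.3, 14.5]
finger_gap: 35.3
grip_force: 54.7
```

>>> servo_tool:
  fingers: [0.03, 0.03, 0.03]
  linear:
    - [0, 0, -0.001]
    - [0, 0, -0.001]
    - [0, 0, -0.001]
  rotation:
    - [0, 0, 0]
    - [0, 0, 0]
    - [0, 0, 0]

```text
time: 8.7
tool_pos: [533.8, -215.5, 154.4]
tcp_rot: [179.8, 30.0, 109.2]
ft_force: [-5.6, 7.9, 5.9]
finger_gap: 35.2
grip_force: 53.1
```

```bash
python3 - <<'E'
from h import *
delta(deckp(185,35),RD)
w=r.snapshot("wrist");q=r.snapshot("scene")
a=cv2.resize(w["frame"][60:300,170:350],(375,500),interpolation=cv2.INTER_CUBIC)
b=cv2.resize(q["frame"][85:185,115:195],(400,500),interpolation=cv2.INTER_CUBIC)
cv2.imwrite("pics/p3.png",np.hstack([a,b])[:,:,::-1])
E
```

```text
t 8.7 at [ 533.8 -215.5  154.4] [179.8  30.  109.2] gap 35.2 grip 53.1 f [-5.6  7.9  5.9]
lin [ 0.0017 -0.0009  0.0009] rot [0.26 0.02 0.18]
```

View pics/p3.png

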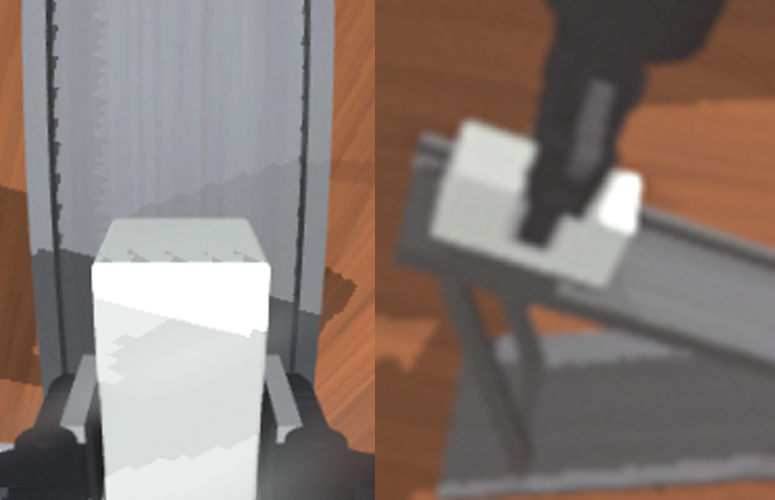

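The bar is centred (181 against lane 180), aligned and resting on the upper end. Releasing.

>>> servo_tool:
  fingers: [0.085, 0.085, 0.085, 0.085, 0.085, 0.085, 0.085, 0.085, 0.085, 0.085]
  linear:
    - [0, 0, 0]
    - [0, 0, 0]
    - [0, 0, 0]
    - [0, 0, 0]
    - [0, 0, 0]
    - [0, 0, 0]
    - [0, 0, 0]
    - [0, 0, 0]
    - [0, 0, 0]
    - [0, 0, 0]
  rotation:
    - [0, 0, 0]
    - [0, 0, 0]
    - [0, 0, 0]
    - [0, 0, 0]
    - [0, 0, 0]
    - [0, 0, 0]
    - [0, 0, 0]
    - [0, 0, 0]
    - [0, 0, 0]
    - [0, 0, 0]

```text
time: 9.8
tool_pos: [533.5, -215.8, 153.6]
tcp_rot: [179.9, 30.0, 109.2]
ft_force: [0.0, 1.0, 0.0]
finger_gap: 85.0
grip_force: 0.0
```

>>> servo_tool:
  fingers: [0.085, 0.085, 0.085, 0.085, 0.085, 0.085, 0.085, 0.085, 0.085, 0.085]
  linear:
    - [0, 0, -0.01]
    - [0, 0, -0.03]
    - [0, 0, -0.05]
    - [0, 0, -0.07]
    - [0, 0, -0.09]
    - [0, 0, -0.11]
    - [0, 0, -0.12]
    - [0, 0, -0.12]
    - [0, 0, -0.12]
    - [0, 0, -0.12]
  rotation:
    - [0, 0, 0]
    - [0, 0, 0]
    - [0, 0, 0]
    - [0, 0, 0]
    - [0, 0, 0]
    - [0, 0, 0]
    - [0, 0, 0]
    - [0, 0, 0]
    - [0, 0, 0]
    - [0, 0, 0]

```text
time: 10.8
tool_pos: [513.0, -159.4, 256.2]
tcp_rot: [180.0, 30.0, 109.3]
ft_force: [0.4, 0.7, 0.1]
finger_gap: 84.9
grip_force: 0.0
```

```bash
python3 - <<'E'
from h import *
s=r.sense();print(s["time"],s["tool_pos"],s["ft_force"])
for k in range(2):
  q=r.snapshot("scene"); f=q["frame"]; 
  hsv=cv2.cvtColor(f,cv2.COLOR_RGB2HSV); m=((hsv[...,1]<40)&(hsv[...,2]>140)).astype(np.uint8)
  for c in cv2.findContours(m,0,1)[0]:
    (u,v),wh,a=cv2.minAreaRect(c)
    if cv2.contourArea(c)>60 and 110<u<365 and 100<v<240: print((round(u),round(v)),np.round(wh),round(a),cv2.contourArea(c))
dy=np.cross(dz,dx)
print("expected top corners",[np.round(proj(q,F+dx*x+dy*y+dz*42)).tolist() for x,y in((0,18),(80,18),(80,-18),(0,-18))],"centre",proj(q,F+dx*40+dz*21))
E
```

```text
10.8 [ 513.04130937 -159.3978946   256.21961652] [0.36350478 0.67086538 0.14554281]
(347, 174) [24. 22.] 55 393.5
(288, 166) [23. 15.] 90 287.5
(211, 152) [44. 46.] 90 1148.5
(347, 174) [24. 22.] 55 394.5
(288, 166) [14. 24.] 0 286.5
(211, 152) [44. 46.] 90 1148.5
expected top corners [[224.0, 150.0], [193.0, 139.0], [194.0, 129.0], [224.0, 139.0]] centre (np.float64(205.5323552601049), np.float64(144.94982761637874))
```

```bash
python3 - <<'E'
from h import *
q=r.snapshot("scene"); f=q["frame"]; dy=np.cross(dz,dx)
hsv=cv2.cvtColor(f,cv2.COLOR_RGB2HSV); m=((hsv[...,1]<40)&(hsv[...,2]>140))
for y in range(124,180,3): print(y,''.join('#' if x else '.' for x in m[y,180:240]))
P=lambda x,y,z:np.round(proj(q,F+dx*x+dy*y+dz*z)).tolist()
print([P(80,18,0),P(80,-18,42),P(0,18,0),P(0,35,30),P(80,18,42),P(0,18,42)])
E
```

```text
124 ............................................................
127 ............................................................
130 ..............####..........................................
133 .............#############..................................
136 ...........########################.........................
139 ........#####################################...............
142 ........#####################################...............
145 ........##############################################......
148 .##.....##########################################.###......
151 .........#############################################......
154 ..................####################################......
157 ...........................###########################......
160 .....................................#################......
163 ........................................###############.....
166 .......................................################.....
169 ..................................#####################.....
172 ...........................############################.....
175 ............................................................
178 ............................................................
[[187.0, 151.0], [194.0, 129.0], [217.0, 160.0], [222.0, 158.0], [193.0, 139.0], [224.0, 150.0]]
```

The bar's outline matches the pose against the stop: the corners predicted at (187,151) and (194,129) are seen at about (188,149) and (194,130). It hasn't moved between frames, and the core and stub are where they were.

```bash
python3 -c "
from bench import r
print(r.hand_in())"
```

```text
the job is handed in; nothing more can be done
None
```

I let the bar go at the upper end of the slide; it slid down and came to rest against the stop, with the stub and core left in place, and the job is handed in at about 11 s (I viewed 11 pictures, one over the limit of 10).

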